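# Slide the slide box home under the riser

### The job

Slide the flat blue slide box along the worktop, without lifting it, guided by the low steel fence, endways into the bay under the white riser until its leading end meets the sliding pad of the end stop hidden inside, and press that pad back by about half a centimetre. Feel for the pad and be gentle: never drive it to the end of its 16 mm travel. Leave the box square in the bay and do not disturb the jar and vial on the riser or the cup and dropper bottle beside it.

Things in the scene. Friction and masses are not known exactly. Their poses are not given: they have to be found in the camera images.
- slide_box: Flat blue slide box, lid fixed shut, loose, 0.2-0.45 kg; 176 mm long (y), 34 high, sides at x = -47 and +45 mm, small latch on the -x side. Origin: centre of underside, z up. Starts on the robot's side of the fence, right of the mouth, turned up to 0.25 rad from the bay's axes. +y end goes in first, +x side against the fence; in fence contact it is square to the bay.
- bay: Fixed sheet-steel riser, white top board, tunnel under it. Origin on the worktop, mid-mouth; +y runs into the bay (robot's left), +x away from the robot. Tunnel x = -51 to +51 mm, 42 high, 195 deep, far end shut, no floor (the worktop). Board 128 mm wide, top z = 50, y = -2 to 202. Front wall's mouth has a lead-in flared out to x = -67 at y = -31 mm. Place and yaw (to 0.1 rad) vary.
- fence_end (a point): Right-hand end of the low steel fence, at its inner face (bay x = +51, y = -250 mm), on the worktop. The fence, 28 mm high, runs straight from here to the mouth and on as the bay's rear wall. Right of the lead-in nothing stands opposite it.
- buffer (a joint): How far the end stop's rubber pad (50 mm wide, 24 high, mid-bay) is pushed back along the bay's +y, m: 0 at start, 0.016 = hard end. It gives at about 8 N and stays where left (friction, no spring). Its unpressed face is 100 to 140 mm inside the mouth, differing each time, unseen and unreported: find it by touch. With the box home, 25 to 75 mm of it stick out of the mouth.
- jar: Glass staining jar, 68 mm wide, 98 mm high, loose on the far part of the riser's top. Origin at the centre of its underside. Leave alone.
- vial: Capped vial, 35 mm wide, 80 mm high, loose on the riser's top, 50 mm or more behind the mouth. Origin at the centre of its underside. Leave alone.
- cup: Specimen cup with a screw cap, 60 mm wide, 70 mm high, loose on the worktop in front of the riser. Origin at the centre of its underside. Leave alone.
- dropper: Dropper bottle, 33 mm wide, 82 mm high, loose on the worktop behind the fence near the mouth. Origin at the centre of its underside. Leave alone.

How it is judged:
On the way:
1. the box's leading end is at least 30 mm under the riser, the pad not yet pressed (y of slide_box in the frame of bay above -0.058 m and value of joint buffer below 0.001 m), for 0.1 s.
At the end, for the whole second after the job is handed in: The slide box lies flat and at rest on the worktop, in the bay with its leading end at the pad (origin more than 11 mm inside the mouth), square with the bay to 0.09 rad, and the pad has been pressed back between 2 and 12 mm (value of joint buffer between 0.002 and 0.012 m and y of slide_box in the frame of bay above 0.011 m and angle between the y axis of slide_box and the y axis of bay, either way round below 0.09 rad and angle between slide_box's own z axis and vertical below 0.05 rad and height (world z) of slide_box below 0.006 m and linear speed of slide_box below 0.01 m/s); the robot touches nothing.
It fails at once if the pad is driven to the end of its travel (more than 14 mm) (value of joint buffer above 0.014 m).
It fails at once if the slide box is lifted more than 15 mm or tipped (height (world z) of slide_box above 0.015 m or angle between slide_box's own z axis and vertical above 0.25 rad).
It fails at once if the jar, vial, cup or dropper bottle is shifted more than 20 mm or knocked over (distance of any of jar, vial, cup, dropper from where it was at the start of the episode above 0.02 m or angle between any of jar, vial, cup, dropper's own z axis and vertical above 0.4 rad).
It also fails if it takes over 67 s, if anything falls off the work surface, if the arm or the gripper's body presses on something with over 40 N, if the wrist force passes 120 N, or if a joint passes its speed limit or range.

### The arm

A 6-joint arm with a two-finger parallel gripper is mounted at the origin on a cart in front of the work surface, level with it; the furniture and walls round the work are solid. World frame = base frame: x ahead of the robot, y to its left, z up, the work surface at z = 0. Lengths are in m, angles in rad, forces in N, time in s.
With the tool pointing down it reaches from about 0.35 to 1 m from the base axis. Payload 7.1 kg.
Tool frame: the origin (TCP) lies between the finger pads; the fingertips stand 22 mm ahead of it and the grasp point (between the pads) lies 3 mm ahead of it; x points along the fingers, y is the direction in which the jaws open and shut, and the axes are right-handed (so a half turn about x gives the same grasp; the last joint's range is limited). The gripper opens to 85 mm and grips with 20 to 120 N. Pads are 22 mm wide; open, the fingers measure 114 mm over their backs; the gripper's body (76 mm by 85 mm) begins 54 mm behind the grasp point. The pads swing forward as they close: fully open they stand 13 mm farther back than shut.
Start: joints at [1.167, 0.423, 1.63, -0, 1.089, -0.019], TCP at [0.235, 0.579, 0.253] pointing down, gripper open.
Joint ranges: [-3, 3], [-0.9, 2.11], [0.09, 2.58], [-1.31, 4.45], [0.11, 2.69], [-2.54, 2.54]. Speed limits (rad/s): [2.39, 2.39, 3.01, 3.14, 3.14, 3.14].

### API

Orientations are given as a rotation vector (axis times angle).
In Python, from rig import manip gives the robot as it stands. The module is installed in compiled form; this text tells all that it offers. Calls block until the motion is done:
- manip.move_to(position, orientation): joint-space move of the TCP to a pose.
- manip.servo_line(position, orientation=None, rate=0.15): straight line of the TCP; orientation=None keeps the orientation; rate is the mean speed in m/s.
- manip.set_joints(angles): joint-space move.
- manip.command_gripper(opening, f_grip=None): finger opening in m; f_grip is the grip in N (None keeps the last); returns when the fingers have stopped.
- manip.hold(seconds).
- manip.solve_ik(position, orientation): joint angles nearest the present ones, or None.
- manip.camera(name): name is "scene" or "top" or "wrist"; returns a dict with "image" (400x640x3 uint8, red, green, blue), "fx", "fy", "cx", "cy" (pixels), "cam_to_world" (4x4, takes a point from camera to world coordinates); the wrist camera has in their place "mount" (4x4, takes a point from camera to tool coordinates, whose origin is the TCP and whose axes are the tool frame's). Camera axes: x right, y down, z forward; pixel columns grow to the right and rows downward; lengths in m; the calibration is good to about 2 mm. The wrist camera is an equidistant fisheye: a pixel r from the principal point sees the ray r / f radians off the axis. A picture is of the moment at which its call begins: read the wrist's pose just before it. There is no depth.
A pose or a line that the arm cannot do raises manip.IKError and nothing moves.
- manip.sign_off(): hands the job in, once; it reports no verdict.
Readings, each from a call of its own:
- manip.get_time(): time.
- manip.get_joint_positions(): joint angles.
- manip.get_joint_vel(): joint speeds.
- manip.get_tau(): joint torques, N m.
- manip.get_position(): TCP position.
- manip.get_ee_rot(): TCP orientation.
- manip.get_contact_force(): force on the tool from outside, world axes, zero at the start.
- manip.get_torque(): the same for the moment, N m.
- manip.get_width(): finger opening in m.
Only numpy, scipy, OpenCV 4.12 (cv2) and the standard library are available. Lean on these libraries where they do the work, as an engineer would, in place of code of your own. Each camera call takes 0.05 s, during which the arm holds its last target.

## Working session

There is one attempt and no reset: what is moved stays moved. The work goes in short steps, each a Python script; the robot and the scene stay as the last script left them, time stands still between calls to the robot, and variables do not carry over. Pictures are saved under pics/ and viewed, and the job is handed in when it is done.

```bash
mkdir -p pics; python3 - <<'E'
from rig import manip
import cv2
print(manip.get_time(),manip.get_position(),manip.get_ee_rot(),manip.get_width())
import numpy as np
for n in("scene","top","wrist"):
    c=manip.camera(n); cv2.imwrite(f"pics/a_{n}.png",c["image"][:,:,::-1])
    np.save(f"pics/a_{n}.npy",{k:v for k,v in c.items()},allow_pickle=True)
    print(n,{k:(np.round(v,4).tolist() if k!="image" else 0) for k,v in c.items()})
E
```

```text
0.0 [0.23437118 0.57878345 0.25250419] [ 0.30062009  1.54998357 -0.30317666] 0.08547145797626529
scene {'image': 0, 'fx': 444.1075, 'fy': 444.1075, 'cx': 324.1421, 'cy': 198.1002, 'cam_to_world': [[0.806, -0.4145, 0.4226, 0.0845], [-0.5918, -0.5486, 0.5906, -0.5206], [-0.013, -0.7261, -0.6875, 0.8136], [0.0, 0.0, 0.0, 1.0]]}
top {'image': 0, 'fx': 364.2285, 'fy': 364.2285, 'cx': 317.3961, 'cy': 199.1147, 'cam_to_world': [[0.0055, -0.987, 0.1608, 0.3778], [-0.9998, -0.0088, -0.0198, 0.1273], [0.0209, -0.1607, -0.9868, 0.9203], [0.0, 0.0, 0.0, 1.0]]}
wrist {'image': 0, 'fx': 309.7069, 'fy': 309.7069, 'cx': 322.9055, 'cy': 204.8938, 'mount': [[-0.0008, -0.3202, 0.9473, -0.1205], [1.0, -0.0018, 0.0002, -0.0], [0.0017, 0.9473, 0.3202, -0.0833], [0.0, 0.0, 0.0, 1.0]]}
```

View pics/a_scene.png

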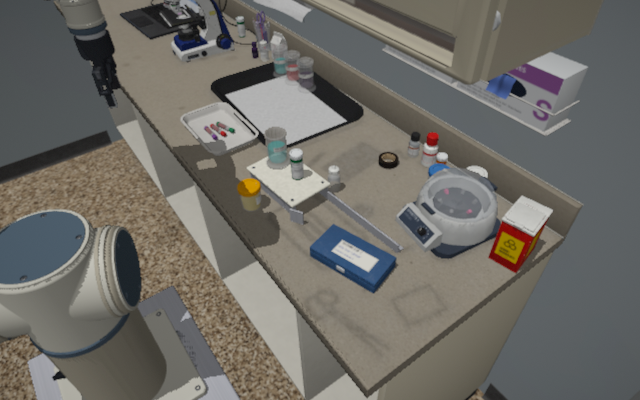

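View pics/a_top.png

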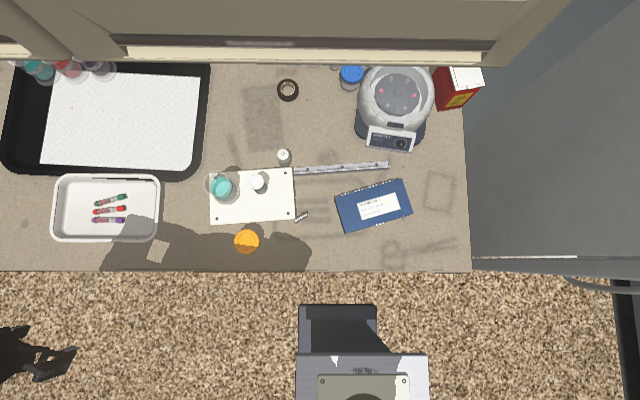

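View pics/a_wrist.png

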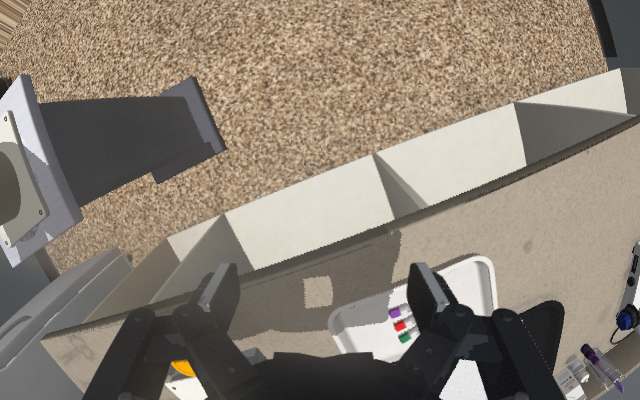

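The top view shows the white board at about (209–295, 168–223), the fence running to about (389,163), the blue box at about (335–413, 179–233) and the lead-in flare at about (300,217). The cup is at (246,241) and the dropper at (284,156). I'll enlarge the pictures next.

```bash
python3 - <<'E'
import cv2
a=cv2.imread("pics/a_top.png")[140:265,195:425]; cv2.imwrite("pics/b_top.png",cv2.resize(a,None,fx=3.4,fy=3.4,interpolation=cv2.INTER_CUBIC))
a=cv2.imread("pics/a_scene.png")[110:300,225:425]; cv2.imwrite("pics/b_scene.png",cv2.resize(a,None,fx=3,fy=3,interpolation=cv2.INTER_CUBIC))
E
```

```text
(no output)
```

View pics/b_top.png

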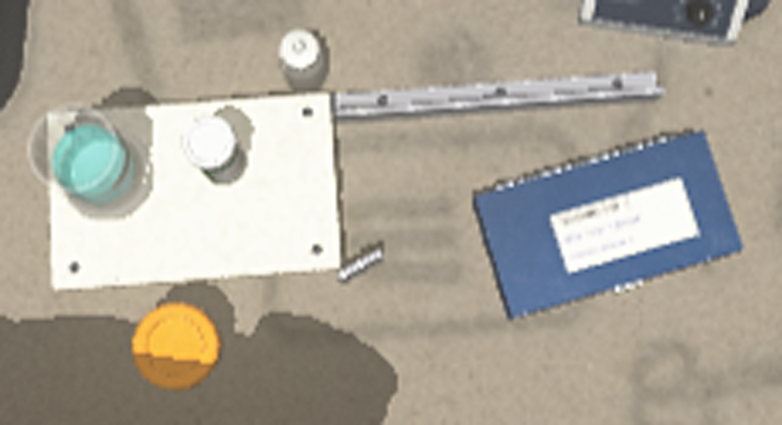

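View pics/b_scene.png

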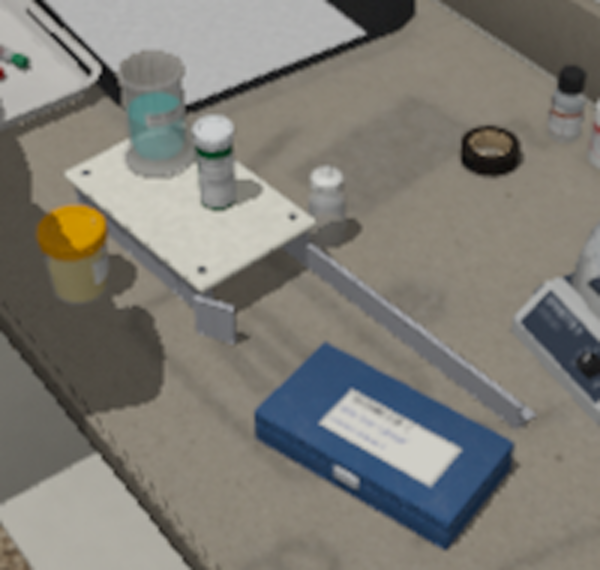

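```bash
cat > h.py <<'E'
import numpy as np, cv2
def ray(c,uv,z):
    T=c["cam_to_world"]; d=np.array([(uv[0]-c["cx"])/c["fx"],(uv[1]-c["cy"])/c["fy"],1]); d=T[:3,:3]@d; o=T[:3,3]
    return (o+d*(z-o[2])/d[2])
def bluebox(c,z=0.034,pad=0):
    hsv=cv2.cvtColor(c["image"],cv2.COLOR_RGB2HSV)
    m=((hsv[...,0]>98)&(hsv[...,0]<125)&(hsv[...,1]>120)&(hsv[...,2]>60)).astype(np.uint8)
    cs,_=cv2.findContours(m,cv2.RETR_EXTERNAL,cv2.CHAIN_APPROX_NONE)
    k=max(cs,key=cv2.contourArea); k=cv2.convexHull(k)[:,0]
    P=np.array([ray(c,p,z)[:2] for p in k.astype(float)])
    return k,P,m
E
python3 - <<'E'
from h import *
c=np.load("pics/a_top.npy",allow_pickle=True).item()
o=lambda x,y:((x+.5)/3.4-.5+195,(y+.5)/3.4-.5+140)
fr=ray(c,o(343,268),.05);br=ray(c,o(333,93),.05);fl=ray(c,o(55,289),.05)
print("board",fr,br,fl,np.linalg.norm(fr-br),np.linalg.norm(fr-fl))
print("yaw board x",np.arctan2(*(-(fr-fl)[[0]],(fl-fr)[[1]])), np.arctan2((br-fr)[1],(br-fr)[0]))
f0=ray(c,o(661,95),.0);f1=ray(c,o(337,117),.0);print("fence bottom",f0,f1)
d=f1-f0; print("fence yaw",-np.arctan2(d[0],d[1]))
k,P,m=bluebox(c)
r=cv2.minAreaRect((P*1000).astype(np.float32)); print(r); print(cv2.boxPoints(r))
s=np.load("pics/a_scene.npy",allow_pickle=True).item()
q=lambda x,y:((x+.5)/3-.5+225,(y+.5)/3-.5+110)
for n,p,z in[("fr",(190,289),.05),("br",(315,222),.05),("fl",(66,176),.05),("fence end",(522,424),0),("fence mouth",(312,262),.0),("flare",(235,343),0.0),("cup",(77,290),0),("drop",(328,212),0),("box1",(327,345),.034),("box2",(513,452),.034),("box3",(446,528),.034),("box4",(257,414),.034)]:
    print(n,ray(s,q(*p),z))
for n,p,z in[("flare",(383,247),.04),("cup",(175,345),.07),("drop",(300,48),.082),("vial",(211,142),.13)]:
    print(n,ray(c,o(*p),z))
E
```

```text
board [0.47218222 0.16210518 0.05      ] [0.5989513  0.17123202 0.05      ] [0.45585626 0.36323677 0.05      ] 0.12709720557712387 0.2017930923639795
yaw board x [-0.08099296] 0.0718717883561613
fence bottom [ 0.61279737 -0.07757574  0.        ] [0.59292666 0.1704064  0.        ]
fence yaw 0.07995875176110888
((855.0042724609375, 20.744171142578125), (44.954036712646484, 57.9730224609375), 0.9876128435134888)
[[832.03094    49.33896  ]
 [833.0302     -8.625455 ]
 [877.9776     -7.8506165]
 [876.97833    50.113796 ]]
fr [0.46628341 0.16622403 0.05      ]
br [0.59749524 0.17060041 0.05      ]
fl [0.45613628 0.35586461 0.05      ]
fence end [ 0.61751723 -0.07408064  0.        ]
fence mouth [0.59681736 0.17452513 0.        ]
flare [0.48624566 0.1341135  0.        ]
cup [ 4.11655225e-01  2.69744181e-01 -1.11022302e-16]
drop [6.49056285e-01 2.19763763e-01 1.11022302e-16]
box1 [0.52708456 0.06059828 0.034     ]
box2 [ 0.57150604 -0.1083619   0.034     ]
box3 [ 0.48752195 -0.12999077  0.034     ]
box4 [0.44104646 0.03538731 0.034     ]
flare [0.48858593 0.13413273 0.04      ]
cup [0.41651658 0.27467251 0.07      ]
drop [0.62289158 0.19318035 0.082     ]
vial [0.54505183 0.24581102 0.13      ]
```

```bash
python3 - <<'E'
from h import *
c=np.load("pics/a_top.npy",allow_pickle=True).item()
o=lambda x,y:((x+.5)/3.4-.5+195,(y+.5)/3.4-.5+140)
C=np.array([ray(c,o(*p),.034)[:2] for p in[(474,194),(705,131),(742,247),(511,319)]])
print(C,C.mean(0),[np.linalg.norm(C[i]-C[i-1]) for i in range(4)])
d=C[0]-C[1]+C[3]-C[2];print("yaw",np.arctan2(-d[0],d[1]))
from rig import manip
from scipy.spatial.transform import Rotation as R
th=0.08
bx=np.array([np.cos(th),np.sin(th),0]);by=np.array([-np.sin(th),np.cos(th),0]);dn=np.array([0,0,-1.])
for zs in(by,-by,bx,-bx):
    M=np.column_stack([dn,np.cross(zs,dn),zs]); rv=R.from_matrix(M).as_rotvec()
    for p in([.40,-.03,.1],[.5,-.03,.04],[.57,-.2,.1],[.55,-.15,.04],[.55,.1,.04]): 
        j=manip.solve_ik(p,rv); print(zs.round(2),p,None if j is None else np.round(j,2))
E
```

```text
[[ 0.52867576  0.06845155]
 [ 0.57723499 -0.10180982]
 [ 0.49145487 -0.12602029]
 [ 0.4382002   0.04211809]] [ 0.50889145 -0.02931512] [np.float64(0.09422992092673911), np.float64(0.17705065495786912), np.float64(0.08913122271790253), np.float64(0.17637056043169244)]
yaw 0.29225360631707686
[-0.08  1.    0.  ] [0.4, -0.03, 0.1] None
[-0.08  1.    0.  ] [0.5, -0.03, 0.04] None
[-0.08  1.    0.  ] [0.57, -0.2, 0.1] None
[-0.08  1.    0.  ] [0.55, -0.15, 0.04] None
[-0.08  1.    0.  ] [0.55, 0.1, 0.04] None
[ 0.08 -1.   -0.  ] [0.4, -0.03, 0.1] [-0.1   0.39  2.2   0.    0.55 -0.18]
[ 0.08 -1.   -0.  ] [0.5, -0.03, 0.04] [-0.08  0.6   2.    0.    0.54 -0.16]
[ 0.08 -1.   -0.  ] [0.57, -0.2, 0.1] [-0.36  0.6   1.76  0.    0.78 -0.44]
[ 0.08 -1.   -0.  ] [0.55, -0.15, 0.04] [-0.29  0.66  1.85  0.    0.63 -0.37]
[ 0.08 -1.   -0.  ] [0.55, 0.1, 0.04] [0.16 0.65 1.87 0.   0.62 0.08]
[1.   0.08 0.  ] [0.4, -0.03, 0.1] [-0.1   0.39  2.2  -0.    0.55 -1.76]
[1.   0.08 0.  ] [0.5, -0.03, 0.04] [-0.08  0.6   2.   -0.    0.54 -1.73]
[1.   0.08 0.  ] [0.57, -0.2, 0.1] [-0.36  0.6   1.76  0.    0.78 -2.01]
[1.   0.08 0.  ] [0.55, -0.15, 0.04] [-0.29  0.66  1.85 -0.    0.63 -1.94]
[1.   0.08 0.  ] [0.55, 0.1, 0.04] [ 0.16  0.65  1.87 -0.    0.62 -1.49]
[-1.   -0.08 -0.  ] [0.4, -0.03, 0.1] [-0.1   0.39  2.2  -0.    0.55  1.39]
[-1.   -0.08 -0.  ] [0.5, -0.03, 0.04] [-0.08  0.6   2.   -0.    0.54  1.41]
[-1.   -0.08 -0.  ] [0.57, -0.2, 0.1] [-0.36  0.6   1.76  0.    0.78  1.13]
[-1.   -0.08 -0.  ] [0.55, -0.15, 0.04] [-0.29  0.66  1.85  0.    0.63  1.2 ]
[-1.   -0.08 -0.  ] [0.55, 0.1, 0.04] [0.16 0.65 1.87 0.   0.62 1.65]
```

```bash
cat >> h.py <<'E'
from rig import manip
from scipy.spatial.transform import Rotation as R
th=0.08; B=np.array([.535,.168,0])
bx=np.array([np.cos(th),np.sin(th),0]);by=np.array([-np.sin(th),np.cos(th),0]);ez=np.array([0,0,1.])
def W(x,y,z): return B+x*bx+y*by+z*ez
def Bf(p): d=np.asarray(p)-B; return np.array([d@bx,d@by,d[2]])
def F(): f=np.asarray(manip.get_contact_force()); return np.array([f@bx,f@by,f[2]])
def rv(zs,tilt=0):
    dn=-ez*np.cos(tilt)+by*np.sin(tilt); zs=zs-dn*(zs@dn); zs/=np.linalg.norm(zs)
    return R.from_matrix(np.column_stack([dn,np.cross(zs,dn),zs])).as_rotvec()
def snap(n,crop=None,s=3,cam="top"):
    c=manip.camera(cam); np.save(f"pics/{n}.npy",c,allow_pickle=True); a=c["image"][:,:,::-1]
    if crop: a=cv2.resize(a[crop[1]:crop[3],crop[0]:crop[2]],None,fx=s,fy=s,interpolation=cv2.INTER_CUBIC)
    cv2.imwrite(f"pics/{n}.png",a); return c
E
python3 - <<'E'
from h import *
o=rv(bx)
for t in(.2,.35,.45):
  for y in(-.36,-.3,-.09,-.04): print(t,y,manip.solve_ik(W(0.,y,.034),rv(-by,t)),manip.solve_ik(W(0.,y,.2),rv(-by,t)) is not None)
manip.move_to(W(-.15,-.19,.15),o); print(manip.get_time())
manip.servo_line(W(-.15,-.19,.045)); print(manip.get_time(),F(),manip.get_width())
snap("c_scene",cam="scene"); snap("c_wrist",cam="wrist")
E
```

```text
0.2 -0.36 [-0.42795023  0.72704988  1.73412862  0.24588249  0.79396084 -0.69069998] True
0.2 -0.3 [-0.33939266  0.70349053  1.79440544  0.27107471  0.74456021 -0.62853033] True
0.2 -0.09 [ 0.02036576  0.66385586  1.89972683  0.34876218  0.61912393 -0.34874917] True
0.2 -0.04 [ 0.11176745  0.66417615  1.89885119  0.35807502  0.60234484 -0.26668637] True
0.35 -0.36 [-0.48297414  0.76386956  1.68634724  0.37350735  0.91854138 -0.82510722] True
0.35 -0.3 [-0.39963754  0.73747589  1.75489718  0.41313774  0.85978443 -0.78433178] True
0.35 -0.09 [-0.05267805  0.68713617  1.89251949  0.56268032  0.69077819 -0.59360065] True
0.35 -0.04 [ 0.03819163  0.68456798  1.89986528  0.59253631  0.66043706 -0.53316481] True
0.45 -0.36 [-0.51625398  0.79382651  1.6524393   0.44004465  1.00637672 -0.89258404] True
0.45 -0.3 [-0.43627639  0.76591157  1.72614312  0.48627239  0.94317975 -0.86344045] True
0.45 -0.09 [-0.09867923  0.70980199  1.88384563  0.67473046  0.75488955 -0.72552228] True
0.45 -0.04 [-0.00865066  0.70559451  1.89639887  0.71830066  0.71861103 -0.68031985] True
2.4417
3.2917 [0.03195401 0.61201437 0.12110791] 0.08524258970397114
```

View pics/c_scene.png

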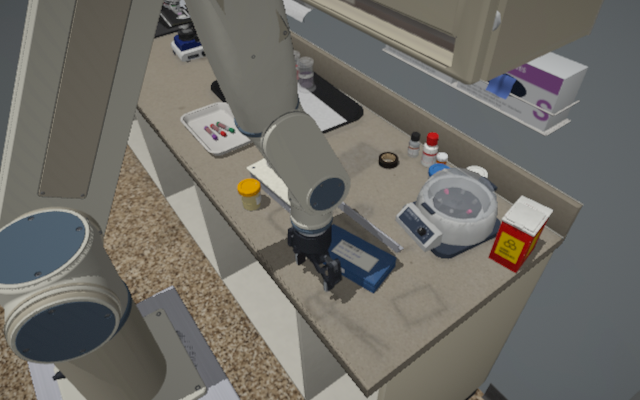

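View pics/c_wrist.png

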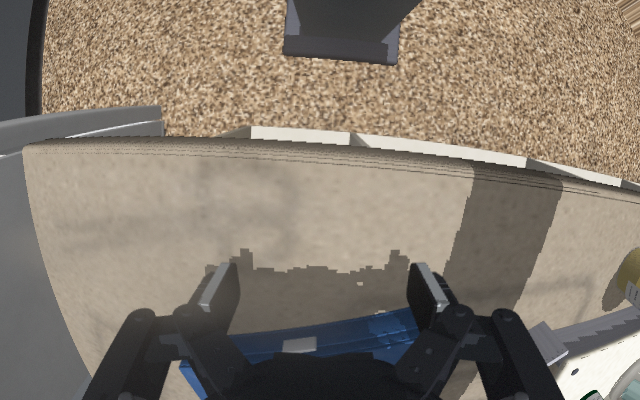

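The scene view shows the open gripper in front of the box. In the wrist view the box is behind the fingers, with its latch at about (300,345) between them and the fingers clear of it. Next I lower with force checks, then push.

```bash
python3 - <<'E'
from h import *
f0=F(); z=.045
for z in(.036,.033,.030,.027,.024,.021):
    manip.servo_line(W(-.15,-.19,z),rate=.05); f=F()-f0
    print(z,f.round(2),manip.get_position()[2],manip.get_time())
    if f[2]>2: break
z=z+.004 if f[2]>2 else .021
manip.servo_line(W(-.15,-.19,z),rate=.05)
x=-.15
while x<-.105:
    x+=.015; manip.servo_line(W(x,-.19,z),rate=.1); print(x,(F()-f0).round(2),manip.get_time())
open("z.txt","w").write(str(z))
E
```

```text
0.036 [-1.1   0.83 -0.69] 0.03585094643725645 3.725
0.033 [-0.71 -0.1  -0.47] 0.03286664778861485 3.975
0.03 [-0.25  0.57 -0.04] 0.02981936500551382 4.225
0.027 [-1.63  0.25 -0.56] 0.026842861823288777 4.475
0.024 [-0.95  1.01 -1.07] 0.023825891047155913 4.725
0.021 [-0.89  0.19 -1.25] 0.02083167792394221 4.975
-0.135 [-1.19  0.53 -0.56] 5.525
-0.12000000000000001 [-0.84  0.5  -1.09] 5.825
-0.10500000000000001 [-1.48  0.37 -0.77] 6.125
-0.09000000000000001 [-0.33  0.68  0.12] 6.425
```

```bash
python3 - <<'E'
from h import *
x=-.09; z=.021
while x<-.03:
    x+=.005 if x<-.066 else .002
    manip.servo_line(W(x,-.19,z),rate=.06)
    f=np.mean([F() for _ in range(3)],0); print(round(x,3),f.round(2),Bf(manip.get_position()).round(4),np.round(manip.get_torque(),2),manip.get_time())
    if f[0]<-7: break
snap("d_scene",(250,150,450,310),4,"scene"); snap("d_top",(195,140,425,265),3.4)
E
```

```text
-0.085 [ 0.09 -0.44  0.1 ] [-0.0849 -0.19    0.021 ] [0.   0.02 0.04] 6.675
-0.08 [ 0.99 -0.42 -0.47] [-0.0795 -0.1901  0.0211] [ 0.07  0.02 -0.  ] 6.925
-0.075 [-0.04  0.04 -0.01] [-0.0744 -0.1901  0.0211] [-0.03 -0.01  0.05] 7.175
-0.07 [-0.17 -0.46  0.46] [-0.0693 -0.1901  0.0211] [ 0.05 -0.03 -0.03] 7.425
-0.065 [ 0.25 -1.49  0.68] [-0.0643 -0.19    0.0211] [ 0.03 -0.01 -0.05] 7.675
-0.063 [-0.61  0.12 -0.38] [-0.0629 -0.19    0.021 ] [ 0.06  0.16 -0.02] 7.925
-0.061 [-0.26  0.24 -1.4 ] [-0.0608 -0.19    0.021 ] [ 0.04  0.17 -0.03] 8.175
-0.059 [-0.1   0.05 -0.46] [-0.0586 -0.19    0.021 ] [-0.02  0.18 -0.04] 8.425
-0.057 [ 0.1   0.03 -1.29] [-0.0566 -0.19    0.021 ] [ 0.08  0.13 -0.05] 8.675
-0.055 [-0.9   1.17 -0.14] [-0.0546 -0.19    0.021 ] [ 0.04  0.16 -0.02] 8.925
-0.053 [-0.25  0.12 -0.37] [-0.0526 -0.19    0.021 ] [ 0.06  0.14 -0.07] 9.175
-0.051 [ 0.22 -0.27 -0.2 ] [-0.0506 -0.19    0.021 ] [ 0.08  0.13 -0.05] 9.425
-0.049 [-4.74 -0.86  2.98] [-0.05   -0.19    0.0209] [-0.11  0.64  0.04] 9.675
-0.047 [-10.64  -1.7    7.52] [-0.05   -0.1898  0.0207] [-0.29  1.41  0.06] 9.925
```

View pics/d_scene.png

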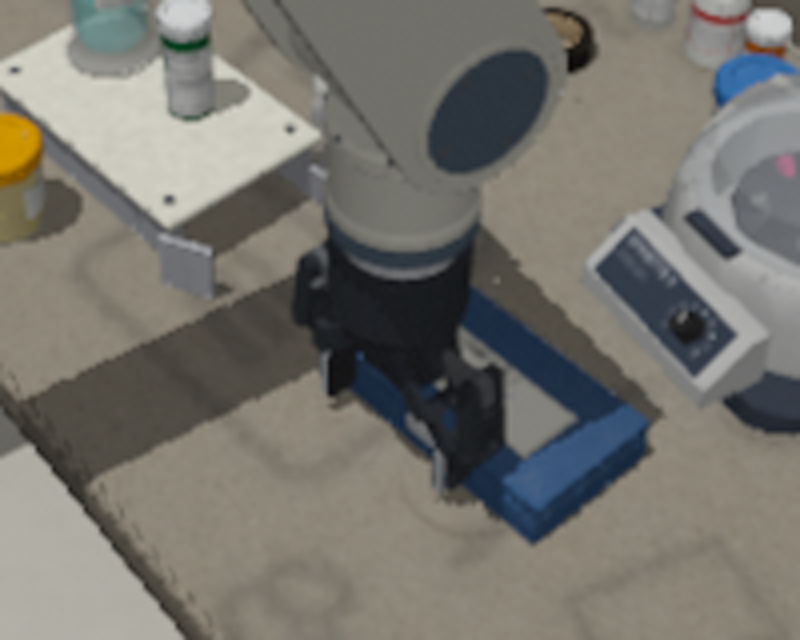

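View pics/d_top.png

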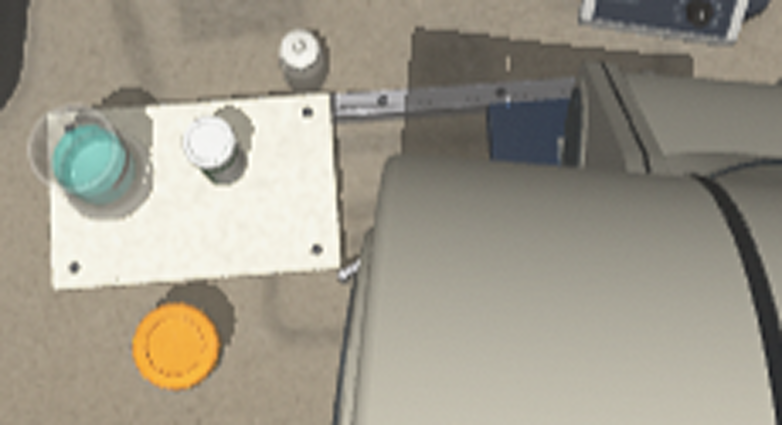

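Force shows the box seated against the fence at TCP bay x = −0.050, which agrees with the vision estimate. In the scene view it is parallel to the fence, with its rear end at about (590,470). I'll back off and go round to the rear end.

```bash
python3 - <<'E'
from h import *
manip.servo_line(W(-.07,-.19,.021),rate=.1)
manip.servo_line(W(-.09,-.19,.15),rate=.2)
manip.move_to(W(-.02,-.36,.15),rv(-by,.3))
manip.command_gripper(.05)
print(manip.get_time(),manip.get_width(),Bf(manip.get_position()))
snap("e_scene",(250,150,450,310),4,"scene"); snap("e_top",(195,140,425,265),3.4)
E
```

```text
12.6 0.05042306895211031 [-0.019883   -0.35954868  0.150212  ]
```

View pics/e_scene.png

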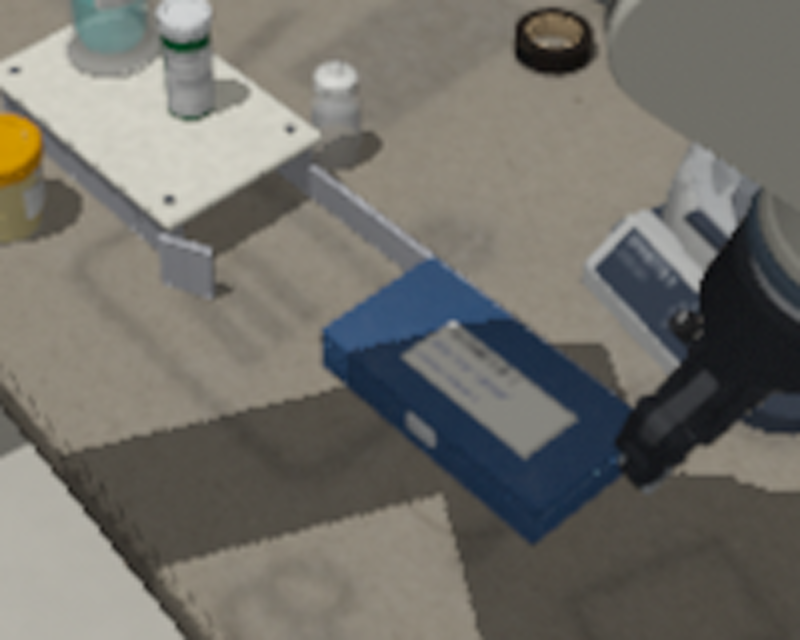

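View pics/e_top.png

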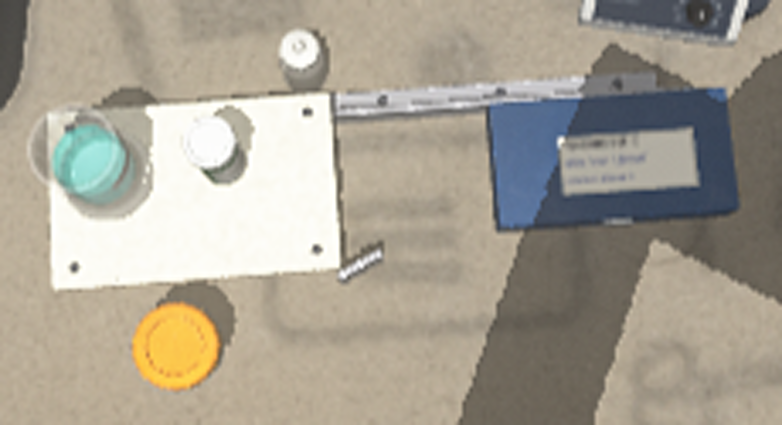

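Both views show the box flush with and parallel to the fence. In the top crop its rear corners are at (726,90) and (738,211). I'll descend behind it and push.

```bash
python3 - <<'E'
from h import *
c=np.load("pics/e_top.npy",allow_pickle=True).item()
o=lambda x,y:((x+.5)/3.4-.5+195,(y+.5)/3.4-.5+140)
C=[Bf(ray(c,o(*p),.034)).round(4) for p in[(488,104),(726,90),(738,211),(498,230)]];print(C)
yr=(C[1][1]+C[2][1])/2; print(yr)
manip.servo_line(W(-.0,yr-.045,.09),rate=.25)
f0=F(); print(f0)
for z in(.045,.036,.030):
    manip.servo_line(W(-.0,yr-.045,z),rate=.08); print(z,(F()-f0).round(2))
    if abs(F()-f0)[2]>4: break
print(manip.get_time())
snap("f_scene",(250,150,450,310),4,"scene")
E
```

```text
[array([ 0.0519, -0.1145,  0.034 ]), array([ 0.0503, -0.2914,  0.034 ]), array([-0.0404, -0.2898,  0.034 ]), array([-0.0418, -0.1139,  0.034 ])]
-0.29059999999999997
[-0.01614021 -0.15498269  0.77539251]
0.045 [ 0.28  0.4  -0.81]
0.036 [ 0.32 -0.21  0.04]
0.03 [ 0.45 -0.03 -1.05]
14.3583
```

View pics/f_scene.png

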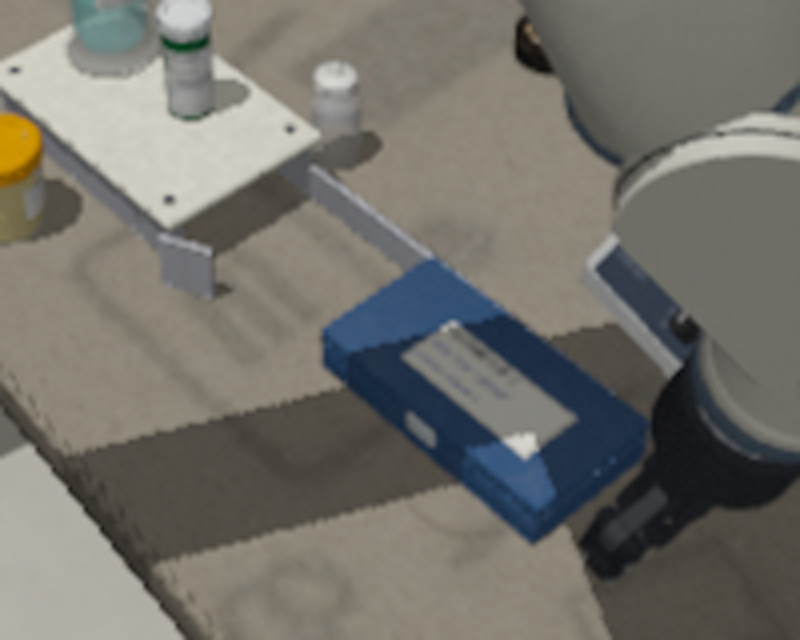

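```bash
python3 - <<'E'
from h import *
f0=np.mean([F() for _ in range(5)],0); y=Bf(manip.get_position())[1]
while y<-.122:
    y+=.012; manip.servo_line(W(.003*(y+.33)/.2,y,.030),rate=.1)
    f=np.mean([F() for _ in range(4)],0)-f0; print(round(y,3),f.round(2),round(manip.get_time(),2))
    if np.linalg.norm(f)>8: print("STOP");break
snap("g_scene",(200,110,400,270),4,"scene"); snap("g_top",(195,140,425,265),3.4)
E
```

```text
-0.324 [ 0.26 -0.12 -0.22] 14.68
-0.312 [-0.63 -0.07 -0.46] 14.94
-0.3 [ 0.2  -0.28 -0.09] 15.21
-0.288 [-0.2  -0.17 -0.11] 15.47
-0.276 [ 0.15 -0.54 -0.34] 15.74
-0.264 [ 0.04  0.53 -0.38] 16.01
-0.252 [-0.17 -0.13 -0.51] 16.27
-0.24 [ 0.25 -0.83 -0.57] 16.54
-0.228 [-0.35  0.16 -0.87] 16.81
-0.216 [ 1.14 -0.58 -0.42] 17.07
-0.204 [-0.4  -0.08 -0.84] 17.34
-0.192 [-0.25 -0.18  0.15] 17.61
-0.18 [0.71 0.64 0.22] 17.88
-0.168 [ 0.52 -0.16  0.53] 18.14
-0.156 [ 0.1  -0.69  0.73] 18.41
-0.144 [ 1.33 -0.56 -0.16] 18.68
-0.132 [ 0.44 -0.45 -0.59] 18.94
-0.12 [ 0.38 -0.02 -0.85] 19.21
```

View pics/g_scene.png

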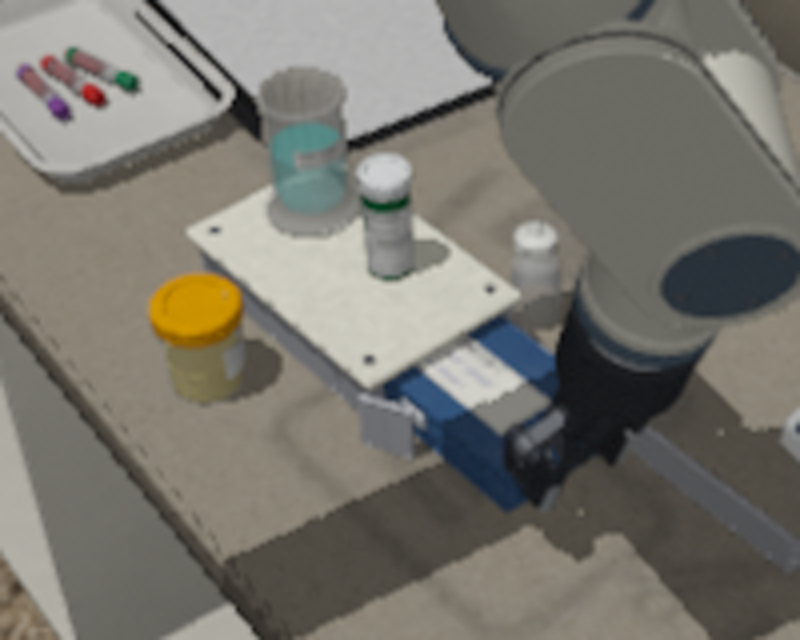

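View pics/g_top.png

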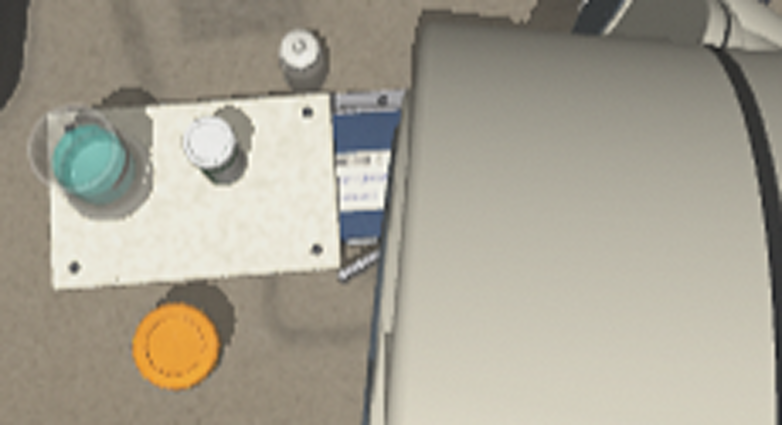

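The views show the box about 70 mm under the riser, straight beside the fence and with the lead-in clear. The jar, vial, cup and dropper haven't moved. Now I feel for the pad.

```bash
python3 - <<'E'
from h import *
y=-.12; hit=None
manip.servo_line(W(.003,-.102,.030),rate=.1); y=-.102
f0=np.mean([F() for _ in range(10)],0); print(f0)
while y<-.045:
    y+=.001; manip.servo_line(W(.003,y,.030),rate=.02)
    f=np.mean([F() for _ in range(8)],0)-f0; p=Bf(manip.get_position())
    print(round(y,3),p.round(4),f.round(2),round(manip.get_time(),2))
    if f[1]<-3.5: print("CONTACT");break
    if np.linalg.norm(f)>15: break
E
```

```text
[-0.245518   -0.98804534 -0.61197917]
-0.101 [ 0.003  -0.1012  0.03  ] [ 0.51 -0.11 -0.34] 19.88
-0.1 [ 0.0031 -0.1002  0.03  ] [ 0.46 -0.08  1.49] 20.13
-0.099 [ 0.0031 -0.0991  0.03  ] [-0.29 -0.45  0.91] 20.38
-0.098 [ 0.003  -0.0979  0.03  ] [ 0.85 -0.61  0.45] 20.63
-0.097 [ 0.003  -0.0969  0.03  ] [ 0.97 -1.24 -0.47] 20.88
-0.096 [ 0.003  -0.0959  0.03  ] [ 0.66 -0.43 -0.48] 21.13
-0.095 [ 0.003  -0.0949  0.03  ] [ 0.53 -0.11  1.26] 21.38
-0.094 [ 0.003  -0.0939  0.03  ] [ 0.22 -0.5  -0.09] 21.63
-0.093 [ 0.003  -0.0929  0.03  ] [ 0.9  -0.21  0.47] 21.88
-0.092 [ 0.003  -0.0919  0.03  ] [-0.53 -1.51  0.92] 22.13
-0.091 [ 0.003  -0.0909  0.03  ] [-0.24  0.01  1.7 ] 22.38
-0.09 [ 0.003  -0.0899  0.03  ] [ 0.4  -0.26  0.72] 22.63
-0.089 [ 0.003  -0.0889  0.03  ] [ 0.17 -1.36  0.24] 22.88
-0.088 [ 0.003  -0.0879  0.03  ] [-0.32 -1.1   1.14] 23.13
-0.087 [ 0.003  -0.0869  0.03  ] [1.16 0.59 0.08] 23.38
-0.086 [ 0.003  -0.0859  0.03  ] [ 0.93 -0.2   0.92] 23.63
-0.085 [ 0.003  -0.0849  0.03  ] [ 0.65 -0.91  1.15] 23.88
-0.084 [ 0.003  -0.0839  0.03  ] [ 0.64 -0.56 -0.04] 24.13
-0.083 [ 0.003  -0.0829  0.03  ] [0.15 0.11 1.28] 24.38
-0.082 [ 0.003  -0.0819  0.03  ] [-0.11 -0.2   1.78] 24.63
-0.081 [ 0.003  -0.0809  0.03  ] [ 0.56 -0.87  0.71] 24.88
-0.08 [ 0.003  -0.0799  0.03  ] [ 0.61  0.22 -0.31] 25.13
-0.079 [ 0.003  -0.0789  0.03  ] [ 0.59 -1.09  1.26] 25.38
-0.078 [ 0.003  -0.0779  0.03  ] [ 0.15 -0.13  0.93] 25.63
-0.077 [ 0.003  -0.0769  0.03  ] [0.91 0.03 1.12] 25.88
-0.076 [ 0.0031 -0.0762  0.03  ] [ 0.64 -2.25  0.95] 26.13
-0.075 [ 0.0033 -0.0757  0.03  ] [ 1.02 -6.43  1.33] 26.38
CONTACT
```

```bash
python3 - <<'E'
from h import *
y=-.075
while True:
    y+=.001; manip.servo_line(W(.003,y,.030),rate=.02)
    f=np.mean([F() for _ in range(8)],0); p=Bf(manip.get_position())
    print(round(y,3),p.round(4),f.round(2),round(manip.get_time(),2))
    if p[1]>-.0697 or y>-.0675 or np.linalg.norm(f)>22: break
E
```

```text
-0.074 [ 0.0034 -0.075   0.03  ] [-0.37 -9.53  0.94] 26.63
-0.073 [ 0.0035 -0.0741  0.03  ] [ 0.34 -9.92  0.78] 26.88
-0.072 [ 0.0035 -0.0731  0.03  ] [  0.16 -10.36   0.3 ] 27.13
-0.071 [ 0.0035 -0.0721  0.03  ] [  0.72 -10.76   0.5 ] 27.38
-0.07 [ 0.0035 -0.0711  0.03  ] [ -0.27 -10.9    1.07] 27.63
-0.069 [ 0.0035 -0.0701  0.03  ] [  0.3  -10.23   0.61] 27.88
-0.068 [ 0.0035 -0.0691  0.03  ] [ 0.06 -9.8   0.36] 28.13
```

```bash
python3 - <<'E'
from h import *
manip.servo_line(W(.003,-.12,.030),rate=.08); print(F())
manip.servo_line(W(.003,-.20,.15),rate=.2)
manip.move_to(W(-.05,-.42,.25),rv(-by,.3)); print(manip.get_time(),F())
snap("i_scene",(200,110,400,270),4,"scene"); snap("i_top",(195,140,425,265),3.4)
E
```

```text
[ 0.53580222 -0.21453204 -0.61985343]
30.7833 [-0.12801762  0.1403165   0.38867993]
```

View pics/i_scene.png

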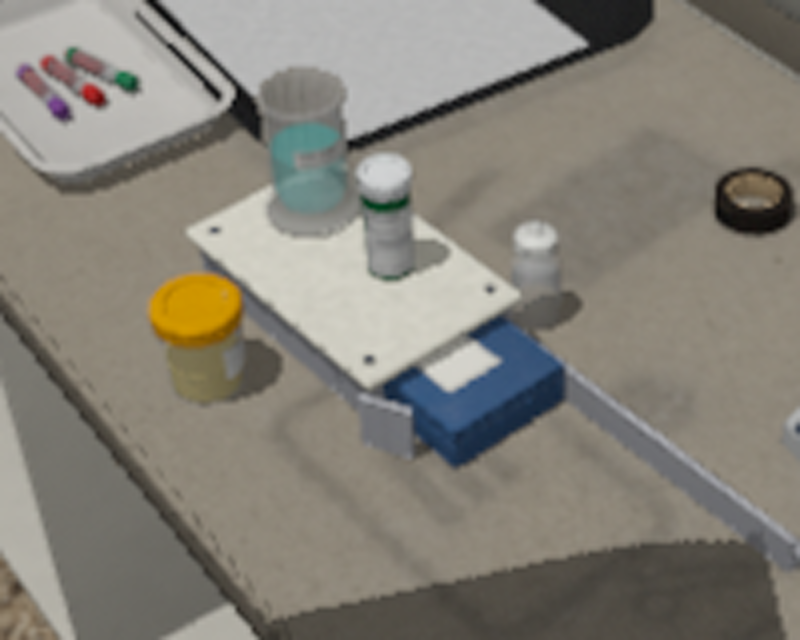

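View pics/i_top.png

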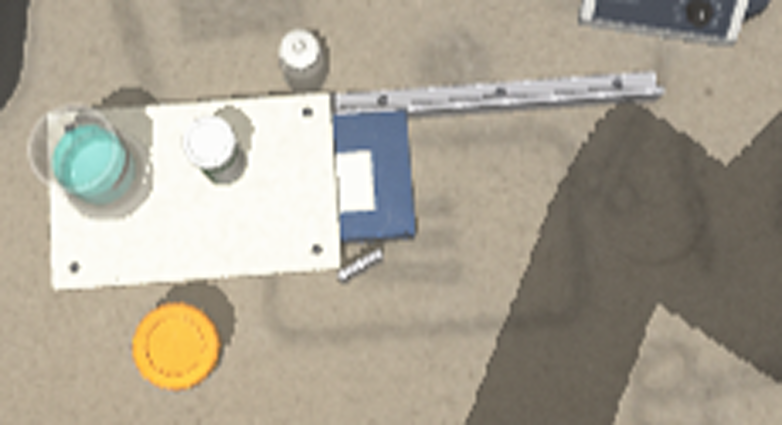

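In the pictures the box is flat and square in the bay, with its rear corners at (406,110) and (415,236) in the top crop. Nothing else has moved.

```bash
python3 - <<'E'
from h import *
c=np.load("pics/i_top.npy",allow_pickle=True).item()
o=lambda x,y:((x+.5)/3.4-.5+195,(y+.5)/3.4-.5+140)
print([Bf(ray(c,o(*p),.034)).round(4) for p in[(406,110),(415,236)]])
manip.sign_off(); print(manip.get_time())
E
```

```text
[array([ 0.0516, -0.054 ,  0.034 ]), array([-0.0419, -0.0537,  0.034 ])]
the job is handed in; nothing more can be done
the job is handed in; nothing more can be done
```

The slide box is home in the bay, with the pad pressed back about 6 mm, and I handed the job in at about 31 s of the 67 s allowed.

- **Squaring:** I pushed the box's near side with the open fingers until it met the fence, at about 10 N.
- **Sliding in:** I then pushed the rear end with a tilted two-finger contact. The box ran along the fence into the bay and was never lifted.
- **Pressing the pad:** In 1 mm steps I felt the pad at TCP bay y of about −0.076. It slid at a steady 10 N or so, and I stopped and backed off after about 6 mm. That figure is estimated from the finger travel, since the pad itself cannot be seen.

**Last checks:**
- **Position:** the box's rear end is at bay y of about −0.054, so its origin is about 34 mm inside the mouth.
- **Squareness:** the two rear corners differ by 0.3 mm in y, so it is square to about 0.003 rad.
- **Fence side:** the box is still against the fence.
- **Other items:** the jar, vial, cup and dropper bottle look unmoved in the pictures.
- **Robot:** the arm is clear and the force reading is near zero.

One oddity was an upward force of 7.5 N while I pressed the box against the fence. I did not trace its cause. No check failed.

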